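Scoop in, lids on: snap two storage boxes shut

TASK

Get both storage boxes ready for the shelf: lay the coffee scoop inside the long box, put the long box's lid on it, and press the lids of both boxes (the short one's is only laid on) fully home, so that the catches at both ends of each box have snapped over the lid. Leave everything else on the bench where it stands.

Things in the scene. Friction and masses are not known exactly. Their poses are not given: they have to be found in the camera images.
- long_box: open white plastic storage box, the longer of two, fixed to the bench, a grey sprung catch at each end. Outside 182 (x) x 94 (y) x 64 mm (rim height), walls 3, floor 4, inside 176 x 88 mm. Catches reach out to x = +-104 mm and up to z = 89 mm. Origin: centre of the underside; x along its length, z up.
- short_box: open white plastic storage box, the shorter of two, fixed to the bench, a grey sprung catch at each end. Outside 132 (x) x 94 (y) x 64 mm (rim height), walls 3, floor 4, inside 126 x 88 mm. Catches reach out to x = +-79 mm and up to z = 89 mm. Origin: centre of the underside; x along its length, z up.
- long_lid: grey lid of the long box: flange 190 (x) x 102 (y) mm, z = 25 to 30; below it a skirt (enters the mouth, 1 to 2 mm free at its top, 5 at its foot); on it a grip ridge 56 (x) x 20 (y) mm, top z = 56. Origin: centre of the skirt's lower edge; x lengthwise; fits either way round. Origin above the box's underside: 53 mm resting on the catches, 39 fully home. Starts on the bench, upright. 0.13 kg.
- short_lid: grey lid of the short box: flange 140 (x) x 102 (y) mm, z = 25 to 30; below it a skirt (enters the mouth, 1 to 2 mm free at its top, 5 at its foot); on it a grip ridge 40 (x) x 20 (y) mm, top z = 56. Origin: centre of the skirt's lower edge; x lengthwise; fits either way round. Origin above the box's underside: 53 mm resting on the catches, 39 fully home. Starts laid on its box. 0.1 kg.
- scoop: steel coffee scoop, 54 (x) x 144 (y) x 30 mm (z), on its bowl's flat base, mouth up. Origin: centre of the underside of these extents. Bowl at y = 18 to 72 mm; level handle strip at y = -72 to +20 mm, 16 mm wide in x, z = 26 to 30 mm: grip it across x near y = 0. 0.05 kg.
- long_lid_front (a point): place to press: top of the long lid's flange, 61.5 mm from its centre towards its -x end, between ridge and catch. 69 mm above the box's underside when that end is home, about 83 mm when the lid only rests on the catches.
- long_box_front (a joint): sprung catch at the -x end of the long box (36 mm wide): 0 rad upright, about 0.08 while a lid's end forces it outward; springs back. Its nose (tip at x = -91.3 mm, z = 70 to 89 mm, sloped on top, flat below) snaps over the lid and holds it. Takes 4 to 12 N on that end's press point (both at once: 11 to 22 N on the middle).
- long_lid_back (a point): place to press: top of the long lid's flange, 61.5 mm from its centre towards its +x end, between ridge and catch. 69 mm above the box's underside when that end is home, about 83 mm when the lid only rests on the catches.
- long_box_back (a joint): sprung catch at the +x end of the long box (36 mm wide): 0 rad upright, about 0.08 while a lid's end forces it outward; springs back. Its nose (tip at x = 91.3 mm, z = 70 to 89 mm, sloped on top, flat below) snaps over the lid and holds it. Takes 4 to 12 N on that end's press point (both at once: 11 to 22 N on the middle).
- short_lid_front (a point): place to press: top of the short lid's flange, 45 mm from its centre towards its -x end, between ridge and catch. 69 mm above the box's underside when that end is home, about 83 mm when the lid only rests on the catches.
- short_box_front (a joint): sprung catch at the -x end of the short box (36 mm wide): 0 rad upright, about 0.08 while a lid's end forces it outward; springs back. Its nose (tip at x = -66.3 mm, z = 70 to 89 mm, sloped on top, flat below) snaps over the lid and holds it. Takes 4 to 12 N on that end's press point (both at once: 11 to 22 N on the middle).
- short_lid_back (a point): place to press: top of the short lid's flange, 45 mm from its centre towards its +x end, between ridge and catch. 69 mm above the box's underside when that end is home, about 83 mm when the lid only rests on the catches.
- short_box_back (a joint): sprung catch at the +x end of the short box (36 mm wide): 0 rad upright, about 0.08 while a lid's end forces it outward; springs back. Its nose (tip at x = 66.3 mm, z = 70 to 89 mm, sloped on top, flat below) snaps over the lid and holds it. Takes 4 to 12 N on that end's press point (both at once: 11 to 22 N on the middle).
- microwave_corner (a point): upper corner, nearest the work, of the black microwave oven on the left. The fixed oven fills all x > 0.50, y > 0.40 up to 0.35 m above the bench (its door handle stands a little farther forward): keep arm and gripper clear of it, also on the way from the start pose.
- jar: round storage jar with a screw cap, 64 mm across, 105 mm tall, stands beside the scoop; loose, not part of the job. Origin: centre of the underside.
- tape_roll: small roll of tape lying flat, 57 mm across, 19 mm high, lies beside the scoop; loose, not part of the job. Origin: centre of the underside.
- mill: small pepper or salt shaker, 44 mm across, 90 mm tall, stands close to one end of the short box; loose, not part of the job. Origin: centre of the underside.
- timer: round dial timer, 66 mm across, 40 mm high, behind the working area; loose, not part of the job. Origin: centre of the underside.
- brush: small hand brush, 30 x 85 mm, 55 mm high with its handle, behind the working area; loose, not part of the job. Origin: centre of the underside.
- carton: drink carton with a straw, 44 x 59 mm, 195 mm tall, between the drawers and the clear bin; loose, not part of the job. Origin: centre of the underside.

How it is judged:
By the outcome, as a careful person would: the job done as asked, in the order asked, and still so for the second after the job is handed in, with the robot touching nothing.
It also fails if it takes over 67 s, if anything falls off the work surface, if the arm or the gripper's body presses on something with over 40 N, if the wrist force passes 120 N, or if a joint passes its speed limit or range.

ROBOT

A 6-joint arm with a two-finger parallel gripper is mounted at the origin on a cart in front of the work surface, level with it; the furniture and walls round the work are solid. World frame = base frame: x ahead of the robot, y to its left, z up, the work surface at z = 0. Lengths are in m, angles in rad, forces in N, time in s.
With the tool pointing down it reaches from about 0.275 to 0.75 m from the base axis. Payload 10.2 kg.
Tool frame: the origin (TCP) lies midway between the tips of the shut fingers; the grasp point (between the pads) lies 19 mm behind it (env.hold_point_z is the distance from the TCP to the grasp point, in m); z points along the fingers, y is the line along which they close (so a half turn about z gives the same grasp; the last joint's range is limited). The gripper opens to 85 mm and grips with 20 to 120 N. Pads are 22 mm wide; open, the fingers measure 114 mm over their backs; the gripper's body (76 mm by 85 mm) begins 54 mm behind the grasp point. The pads swing forward as they close: fully open they stand 13 mm farther back than shut.
Start: joints at [-1.37, 0.313, 1.498, -0, 1.331, -0.223], TCP at [0.216, -0.479, 0.211] pointing down, gripper open.
Joint ranges: [-2.94, 2.94], [-0.97, 2.17], [0.19, 2.56], [-1.23, 4.37], [0.02, 3.11], [-2.88, 2.88]. Speed limits (rad/s): [2.39, 2.39, 3.01, 3.14, 3.14, 3.14].

INTERFACE

Orientations are given as a unit quaternion [x, y, z, w].
In Python, from bench import env, kinematics, monitor, eyes, job gives the robot as it stands. The module is installed in compiled form; this text tells all that it offers. Calls block until the motion is done:
- env.reach(position, orientation): joint-space move of the TCP to a pose.
- env.movel(position, velocity=0.15, frame=None, guard=None): straight line of the TCP; frame=None keeps the orientation; velocity is the mean speed in m/s. With guard (N) it stops when the force on the tool has changed by that much, and returns True; else False.
- env.set_joints(angles): joint-space move.
- env.release() and env.close_gripper(effort=None): open the fingers fully, or close them until they stop; effort is the grip in N (None keeps the last).
- env.hold(seconds).
- kinematics.ik(position, orientation): joint angles nearest the present ones, or None.
- monitor.sense(): the state.
- eyes.grab_frame(name): name is "scene" or "top"; returns a dict with "frame" (420x560x3 uint8, red, green, blue), "mtx" (3x3 intrinsics, pixels), "k1" (the pictures are not rectified: a ray, as slopes to the right and down, at radius r is drawn at 1 + k1 r^2 times it, then the intrinsics apply), "view" (4x4, takes a point from world to camera coordinates). Camera axes: x right, y down, z forward; pixel columns grow to the right and rows downward; lengths in m; the calibration is good to about 2 mm. A picture is of the moment at which its call begins. There is no depth.
A pose or a line that the arm cannot do raises env.MotionError and nothing moves.
- job.hand_in(): hands the job in; it is judged then, once.
The state is a dict: "clock": time; "joints": joint angles; "qvel": joint speeds; "joint_efforts": joint torques, N m; "position": TCP position; "ee_rot": TCP orientation; "contact_force": force on the tool from outside, world axes, zero at the start; "ft_torque": the same for the moment, N m; "finger_gap": opening from 0.0 (shut) to 1.0 (fully open); "gripper_force": force on a finger pad.
Only numpy, scipy, OpenCV 4.12 (cv2) and the standard library are available. Lean on these libraries where they do the work, as an engineer would, in place of code of your own. Each camera call takes 0.05 s, during which the arm holds its last target. There are 200 camera calls.

## Working session

There is one attempt and no reset: what is moved stays moved. The work goes in short steps, each a Python script; the robot and the scene stay as the last script left them, time stands still between calls to the robot, and variables do not carry over. Pictures are saved under pics/ and viewed, at most 10 in all, crops included, and the job is handed in when it is done.

```bash
mkdir -p pics
cat > h.py <<'E'
import numpy as np, cv2
from bench import env, kinematics, monitor, eyes, job
def snap(name, out):
    f=eyes.grab_frame(name); cv2.imwrite(f'pics/{out}.png', cv2.cvtColor(f['frame'],cv2.COLOR_RGB2BGR)); np.savez(f'pics/{out}.npz',**f); return f
E
python3 - <<'E'
from h import *
for n in('scene','top'):
    f=snap(n,n+'0'); print(n,f['mtx'].tolist(),f['k1'],f['view'].round(4).tolist(), np.linalg.inv(f['view'])[:3,3])
s=monitor.sense(); print({k:s[k] for k in('clock','position','ee_rot','contact_force','finger_gap')}, env.hold_point_z)
E
```

```text
scene [[466.3214402944167, 0.0, 268.20661134366264], [0.0, 466.3214402944167, 210.28566333972987], [0.0, 0.0, 1.0]] -0.057811889927952706 [[-0.8579, -0.5135, -0.0206, 0.4904], [-0.3017, 0.5358, -0.7886, 0.3397], [0.416, -0.6703, -0.6146, 1.2993], [0.0, 0.0, 0.0, 1.0]] [-0.01723724  0.94071173  1.07650064]
top [[386.09186711107924, 0.0, 271.2366753149312], [0.0, 386.09186711107924, 204.70196415275808], [0.0, 0.0, 1.0]] -0.011511562437496832 [[0.0082, -0.9999, 0.0077, 0.0076], [-0.9897, -0.0092, -0.1431, 0.5667], [0.1432, -0.0064, -0.9897, 1.1319], [0.0, 0.0, 0.0, 1.0]] [0.39874476 0.02008613 1.20124318]
{'clock': 0.1, 'position': array([ 0.21582932, -0.47831547,  0.21068925]), 'ee_rot': array([ 9.77629295e-01,  2.10334598e-01,  8.97506510e-08, -5.63827346e-04]), 'contact_force': array([ 0.19379699, -0.24214887, -1.1676997 ]), 'finger_gap': 1.001225437761256} 0.0187
```

View pics/top0.png

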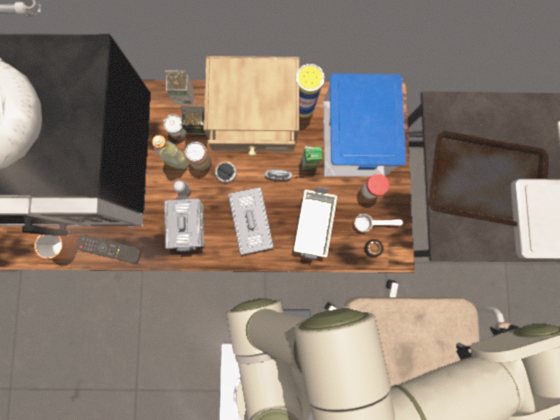

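View pics/scene0.png

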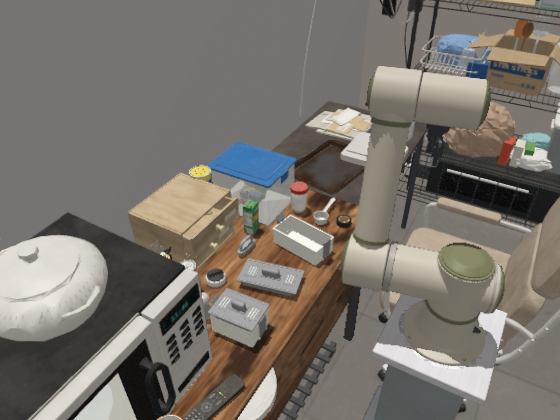

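Overview: the top view shows the short box with its lid (185,224), the long lid (251,220), the open long box (316,224) and the scoop (378,223). The jar is at (377,185), the tape at (374,248) and the mill at (180,187). Next I'll enlarge crops.

Run:
```python
import cv2
t=cv2.imread('pics/top0.png'); s=cv2.imread('pics/scene0.png')
c=cv2.resize(t[175:270,155:285],None,fx=6,fy=6,interpolation=cv2.INTER_CUBIC);cv2.imwrite('pics/ct1.png',c)
c=cv2.resize(t[165:270,285:415],None,fx=5.7,fy=5.7,interpolation=cv2.INTER_CUBIC);cv2.imwrite('pics/ct2.png',cv2.resize(t[170:270,285:415],None,fx=6,fy=6,interpolation=cv2.INTER_CUBIC))
cv2.imwrite('pics/cs.png',cv2.resize(s[180:345,195:360],None,fx=3.6,fy=3.6,interpolation=cv2.INTER_CUBIC))
```

```text
(no output)
```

View pics/ct1.png

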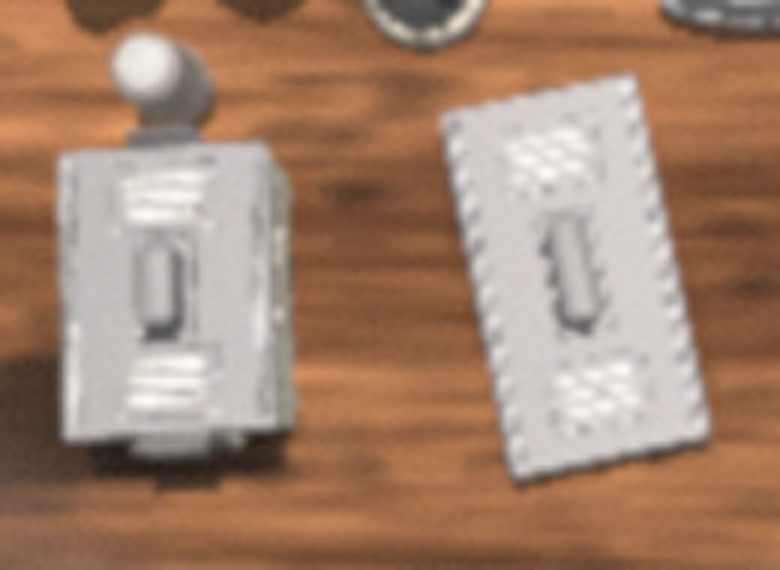

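View pics/ct2.png

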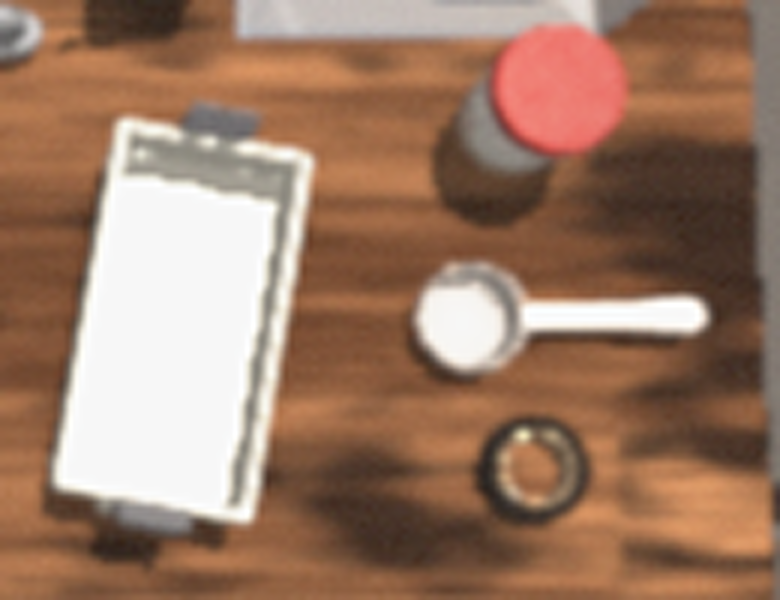

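View pics/cs.png

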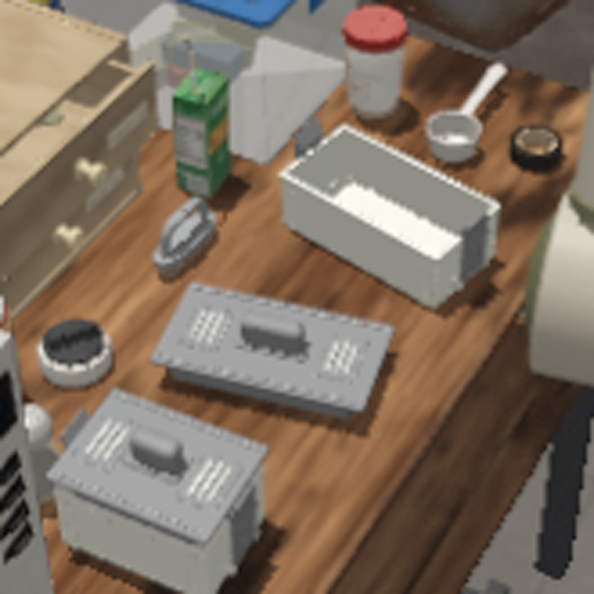

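Corners read (crop pixels): the long lid in ct1 is (440,117),(634,74),(712,437),(516,482). The short lid in ct1 is (60,153),(268,143),(278,433),(64,441). The long box rim in ct2 is (118,118),(313,152),(250,523),(52,488). The scoop bowl is at (470,320) and its handle tip at (709,314). The matching points in cs are in the code below.

```bash
cat > meas.py <<'E'
import numpy as np, cv2
from scipy.optimize import least_squares
F={n:dict(np.load(f'pics/{n}0.npz')) for n in('top','scene')}
def proj(n,P):
    f=F[n]; V=f['view']; c=np.atleast_2d(P)@V[:3,:3].T+V[:3,3]; s=c[:,:2]/c[:,2:]
    s=s*(1+float(f['k1'])*(s**2).sum(1,keepdims=True)); return s@f['mtx'][:2,:2].T+f['mtx'][:2,2]
def up(p,x0,y0,k): return (np.array(p,float)+.5)/k-.5+[x0,y0]
T1=lambda p:up(p,155,175,6); T2=lambda p:up(p,285,170,6); S=lambda p:up(p,195,180,3.6)
def tri(a,b):
    return least_squares(lambda X:np.r_[(proj('top',X)-a).ravel(),(proj('scene',X)-b).ravel()],[.4,0,.03]).x
def rect(L,W,a,b):  # corners A(+x,+y) B(+x,-y) C(-x,-y) D(-x,+y)
    q=np.array([[L,W],[L,-W],[-L,-W],[-L,W]])/2
    def pts(p):
        c,s=np.cos(p[3]),np.sin(p[3]); return np.c_[q@np.array([[c,s],[-s,c]])+p[:2],np.full(4,p[2])]
    r=least_squares(lambda p:np.r_[(proj('top',pts(p))-a).ravel(),(proj('scene',pts(p))-b).ravel()],[.4,0,.05,0],x_scale=.05)
    return r.x, abs(r.fun).max()
if __name__=='__main__':
    O={'long_lid':(.190,.102,T1([(440,117),(634,74),(712,437),(516,482)]),S([(153,358),(195,284),(393,325),(360,413)])),
     'short_lid':(.140,.102,T1([(60,153),(268,143),(278,433),(64,441)]),S([(52,475),(118,392),(268,458),(205,543)])),
     'long_box':(.182,.094,T2([(118,118),(313,152),(250,523),(52,488)]),S([(283,175),(345,127),(498,207),(435,250)]))}
    for k,(L,W,a,b) in O.items():
        x,e=rect(L,W,a,b); print(k,x.round(4),'maxres px',round(e,2), 'corner z',[tri(a[i],b[i])[2].round(3) for i in range(4)])
    print('bowl',tri(T2((470,320)),S((455,130))).round(4)); print('tip',tri(T2((709,314)),S((502,70))).round(4))
    print('mill top',tri(T1((148,68)),S((36,425))).round(4)); print('jar',tri(T2((562,90)),S((375,28))).round(4)); print('tape',tri(T2((538,468)),S((536,140))).round(4))
E
python3 meas.py
```

```text
long_lid [0.5184 0.0748 0.0279 0.2155] maxres px 1.3 corner z [np.float64(0.033), np.float64(0.027), np.float64(0.03), np.float64(0.025)]
short_lid [0.5032 0.2701 0.0781 0.0467] maxres px 2.02 corner z [np.float64(0.084), np.float64(0.077), np.float64(0.07), np.float64(0.082)]
long_box [ 0.5096 -0.1181  0.0652 -0.1794] maxres px 2.02 corner z [np.float64(0.063), np.float64(0.058), np.float64(0.059), np.float64(0.077)]
bowl [ 0.5134 -0.2693  0.0266]
tip [ 0.5186 -0.3948  0.0181]
mill top [0.6125 0.2843 0.0765]
jar [ 0.6203 -0.2999  0.0956]
tape [ 0.4393 -0.3039  0.0187]
```

Heights agree with the text, allowing about 4 mm for pixel noise. I'll refine with z fixed and check view against view.

```bash
cat > ref.py <<'E'
from meas import *
O={'long_lid':(.190,.102,.030,[.5184,.0748,.2155]),'short_lid':(.140,.102,.083,[.5032,.2701,.0467]),'long_box':(.182,.094,.064,[.5096,-.1181,-.1794])}
C={'long_lid':(T1([(440,117),(634,74),(712,437),(516,482)]),S([(153,358),(195,284),(393,325),(360,413)])),
 'short_lid':(T1([(60,153),(268,143),(278,433),(64,441)]),S([(52,475),(118,392),(268,458),(205,543)])),
 'long_box':(T2([(118,118),(313,152),(250,523),(52,488)]),S([(283,175),(345,127),(498,207),(435,250)]))}
q4=np.array([[1,1],[1,-1],[-1,-1],[-1,1]])/2
def world(p,L,W,z,q):
    c,s=np.cos(p[2]),np.sin(p[2]); q=q*[L,W]; return np.c_[q@np.array([[c,s],[-s,c]])+p[:2],np.full(len(q),z)]
t=np.linspace(.05,.95,60)[:,None]
E=np.vstack([q4[i]*(1-t)+q4[(i+1)%4]*t for i in range(4)])
G={}
for n in F:
    g=cv2.GaussianBlur(F[n]['frame'].astype(np.float32),(0,0),.8)
    G[n]=sum(np.hypot(cv2.Sobel(g[...,k],cv2.CV_32F,1,0),cv2.Sobel(g[...,k],cv2.CV_32F,0,1)) for k in range(3))
from scipy.optimize import minimize
for k,(L,W,z,p0) in O.items():
    for vs in (('top',),('scene',),('top','scene')):
        d=dict(zip(('top','scene'),C[k]))
        r=least_squares(lambda p:np.concatenate([(proj(n,world(p,L,W,z,q4))-d[n]).ravel() for n in vs]),p0)
        def cost(p): return -sum(np.sqrt(cv2.remap(G[n],*[a.astype(np.float32) for a in proj(n,world(p,L,W,z,E)).T],cv2.INTER_CUBIC).clip(0)).mean() for n in vs)
        m=minimize(cost,r.x,method='Nelder-Mead',options=dict(initial_simplex=r.x+np.vstack([np.zeros(3),np.diag([.002,.002,.02])])))
        print(k,vs,'hand',r.x.round(4),'grad',m.x.round(4))
for nm,a,b in(('bowl',T2((470,320)),S((455,130))),('tip',T2((709,314)),S((502,70)))):
    for n,u in(('top',a),('scene',b)):
        print(nm,n,least_squares(lambda X:(proj(n,np.r_[X,.029])-u).ravel(),[.5,-.3]).x.round(4))
E
python3 ref.py
```

```text
long_lid ('top',) hand [0.519  0.0754 0.2251] grad [0.5208 0.0759 0.2189]
long_lid ('scene',) hand [0.5166 0.0757 0.2   ] grad [0.5179 0.0759 0.2138]
long_lid ('top', 'scene') hand [0.5179 0.0753 0.2154] grad [0.5196 0.0758 0.2172]
short_lid ('top',) hand [0.5041 0.27   0.0603] grad [0.505  0.2713 0.0689]
short_lid ('scene',) hand [0.4995 0.2726 0.0299] grad [0.5036 0.2701 0.0639]
short_lid ('top', 'scene') hand [0.5021 0.2708 0.0465] grad [0.5043 0.2704 0.0668]
long_box ('top',) hand [ 0.5109 -0.1178 -0.1764] grad [ 0.5077 -0.1137 -0.1761]
long_box ('scene',) hand [ 0.5087 -0.1198 -0.1853] grad [ 0.5096 -0.1226 -0.2145]
long_box ('top', 'scene') hand [ 0.5098 -0.1185 -0.1793] grad [ 0.5088 -0.1207 -0.2056]
bowl top [ 0.5147 -0.268 ]
bowl scene [ 0.5101 -0.2675]
tip top [ 0.5189 -0.3904]
tip scene [ 0.5111 -0.3821]
```

```bash
cat >> h.py <<'E'
def q(th): return [float(np.cos(th/2)),float(np.sin(th/2)),0.,0.]
def st(m=''):
    s=monitor.sense(); print(m,'t',round(s['clock'],2),'p',s['position'].round(4),'F',s['contact_force'].round(1),'gap',round(s['finger_gap'],3),'gf',np.round(s['gripper_force'],1),'j6',round(s['joints'][5],2))
E
python3 - <<'E'
from h import *
B=-.177
for th in (.025+np.pi/2,.025-np.pi/2):
    print('scoop',kinematics.ik([.515,-.313,.023],q(th)))
for th in (B+np.pi/2,B-np.pi/2):
    print('box',kinematics.ik([.51,-.118,.062],q(th)))
for th in (.217,.217+np.pi): print(kinematics.ik([.5196,.0758,.034],q(th)))
for th in (.067,): print(kinematics.ik([.549,.273,.06],q(th)))
th=.025-np.pi/2
env.reach([.515,-.313,.16],q(th)); st()
env.movel([.515,-.313,.023],.12,guard=15); st()
env.close_gripper(60); st('closed')
env.movel([.515,-.313,.16],.15); st('up')
snap('top','top1'); snap('scene','scene1')
import cv2
a=cv2.imread('pics/top1.png')[150:280,280:420]; b=cv2.imread('pics/scene1.png')[150:270,280:400]
cv2.imwrite('pics/v1.png',np.hstack([cv2.resize(a,(400,371)),cv2.resize(b,(371,371))]))
E
```

```text
scoop [-7.40308423e-01  6.78689092e-01  1.45321092e+00 -4.44089210e-16
  1.00969264e+00 -7.65308423e-01]
scoop [-7.40308423e-01  6.78689092e-01  1.45321092e+00 -4.44089210e-16
  1.00969264e+00  2.37628423e+00]
box [-4.51411116e-01  4.77877279e-01  1.68314986e+00 -4.44089210e-16
  9.80565511e-01 -2.74411116e-01]
box [-4.51411116e-01  4.77877279e-01  1.68314986e+00 -4.44089210e-16
  9.80565511e-01  2.86718154e+00]
[-7.84740421e-02  5.23820584e-01  1.69814083e+00 -4.44089210e-16
  9.19631242e-01  1.27532228e+00]
[-7.84740421e-02  5.23820584e-01  1.69814083e+00 -4.44089210e-16
  9.19631242e-01 -1.86627037e+00]
[ 2.70621127e-01  6.49947076e-01  1.39239953e+00 -4.44089210e-16
  1.09924605e+00  1.77441745e+00]
 t 2.32 p [ 0.5148 -0.3133  0.1601] F [-0.7  0.4 -0.2] gap 1.003 gf 0.0 j6 2.38
 t 3.61 p [ 0.5153 -0.3132  0.0236] F [ 0.1 -0.3 -0.1] gap 0.999 gf 0.0 j6 2.38
closed t 4.38 p [ 0.515 -0.313  0.023] F [ 0.1 -0.4  0.2] gap -0.0 gf 0.0 j6 2.38
up t 5.44 p [ 0.5147 -0.3127  0.159 ] F [-0.1 -0.5 -0.1] gap -0.0 gf 0.0 j6 2.38
```

View pics/v1.png

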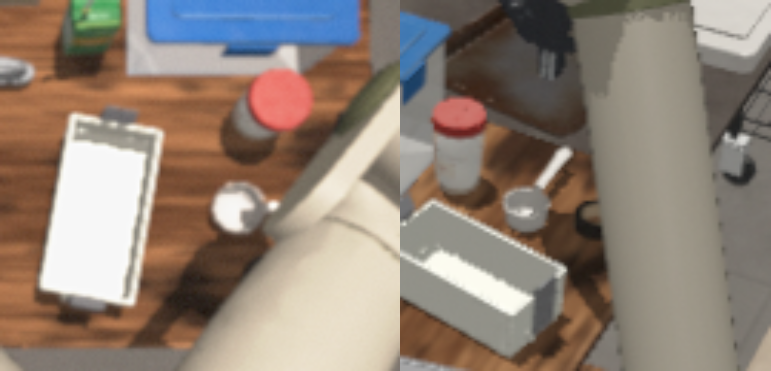

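The scoop is unmoved (scene bowl about (320,216)). The fingers closed above the strip because the pads retract when partly open. Retrying 10 mm lower.

Run:
```python
from h import *
env.release()
env.movel([.515,-.313,.014],.15,guard=15); st()
env.close_gripper(60); st('closed')
if monitor.sense()['finger_gap']>.08:
    env.movel([.515,-.313,.17],.15); st('up')
```

```text
t 7.19 p [ 0.5137 -0.3121  0.0203] F [-1.5 -0.2 -1.2] gap 1.004 gf 0.0 j6 2.38
closed t 7.96 p [ 0.5141 -0.3122  0.0213] F [ 0.4 -0.4  0.5] gap -0.001 gf 0.0 j6 2.38
```

Run:
```python
from h import *
snap('scene','s2a')
env.movel([.514,-.312,.16],.2); st()
env.reach([.42,-.42,.2],q(.025-np.pi/2)); st()
snap('scene','s2b'); snap('top','t2b')
import meas
for P in ([.5141,-.3122,.0213],[.514,-.312,.028]): print(meas.proj('scene',np.array(P)))
r=lambda n,x,y,w,h,k:cv2.resize(cv2.imread(f'pics/{n}.png')[y:y+h,x:x+w],None,fx=k,fy=k,interpolation=cv2.INTER_CUBIC)
A=np.vstack([r('s2a',290,170,80,60,5),r('s2b',290,170,80,60,5)]); B=r('t2b',330,160,80,120,5)
cv2.imwrite('pics/v2.png',np.hstack([A,B]))
```

```text
t 8.85 p [ 0.5135 -0.3116  0.1588] F [ 0.8 -0.4  0.5] gap 0.001 gf 0.0 j6 2.38
 t 9.49 p [ 0.4198 -0.4197  0.199 ] F [0.8 0.3 0.6] gap 0.005 gf 0.0 j6 2.13
[[325.2478305  210.42963471]]
[[325.34885075 209.02370747]]
```

View pics/v2.png

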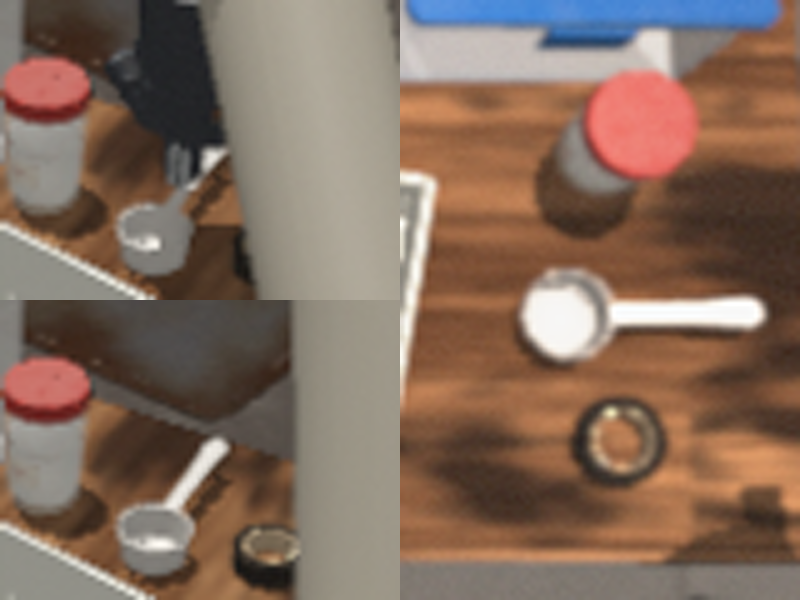

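The scoop, jar and tape are unmoved: bowl (363,223), tape (374,248), cap (378,185). In the scene crop the shut tips sit above the strip at about (327,207). I'll check the true tip height by touching empty bench with the fingers shut.

Run:
```python
from h import *
t=.025-np.pi/2
env.reach([.455,-.365,.06],q(t)); st()
print(env.movel([.455,-.365,.0],.06,guard=6)); st()
env.movel([.455,-.365,.1],.25)
```

```text
t 10.26 p [ 0.4558 -0.3656  0.0612] F [-0.   0.1  0.6] gap 0.002 gf 0.0 j6 2.24
False
 t 11.41 p [ 4.552e-01 -3.652e-01  4.000e-04] F [-0.2  0.6  0.1] gap -0.0 gf 0.0 j6 2.24
```

Run:
```python
from h import *
env.movel([.455,-.365,.006],.2)
print(env.movel([.455,-.365,-.02],.05,guard=5)); st()
env.movel([.455,-.365,.1],.25);st()
```

```text
True
 t 13.1 p [ 0.4547 -0.3646 -0.02  ] F [-1.6  0.8  6.3] gap -0.005 gf 3.0 j6 2.24
 t 13.73 p [ 0.4546 -0.3646  0.0989] F [-0.2  0.3 -0.7] gap 0.002 gf 0.0 j6 2.24
```

The shut tips meet the bench at a reported z of about -0.02, so the true tips sit about 19 mm above the reported TCP. I'll correct for this everywhere. I'll also grip farther out on the handle, away from the jar.

Run:
```python
from h import *
t=.025-np.pi/2
env.reach([.514,-.333,.1],q(t)); env.release(); st()
print(env.movel([.514,-.333,-.003],.1,guard=12)); st()
env.close_gripper(60); st('closed')
if monitor.sense()['finger_gap']>.08:
    env.movel([.514,-.333,.15],.15); st('up'); snap('scene','s3')
```

```text
t 14.89 p [ 0.514 -0.333  0.1  ] F [ 0.2 -0.9 -0.1] gap 1.0 gf 0.0 j6 2.35
False
 t 16.07 p [ 0.5144 -0.3333 -0.0023] F [-0.2 -0.1  1.3] gap 0.999 gf 0.0 j6 2.35
closed t 16.77 p [ 0.514  -0.333  -0.0029] F [-0.5 -0.1  1.2] gap 0.122 gf 58.4 j6 2.35
up t 17.93 p [ 0.5136 -0.3327  0.149 ] F [ 0.8  0.3 -0.4] gap 0.116 gf 58.4 j6 2.35
```

Run:
```python
from h import *
B=-.177; x,y=.510+.020*np.cos(B),-.118+.020*np.sin(B)
env.reach([x,y,.13],q(B)); st()
env.movel([x,y,.039],.1,guard=10); st()
snap('scene','s4a')
env.release(); st()
env.movel([x,y,.16],.25)
env.reach([.5196,.0758,.14],q(.217)); st()
snap('scene','s4'); snap('top','t4')
r=lambda n,x,y,w,h,k:cv2.resize(cv2.imread(f'pics/{n}.png')[y:y+h,x:x+w],None,fx=k,fy=k,interpolation=cv2.INTER_CUBIC)
cv2.imwrite('pics/v3.png',np.hstack([np.vstack([r('s4a',260,190,90,75,4),r('s4',260,190,90,75,4)]),r('t4',280,180,85,100,5)[:500],np.zeros((0,0,3),np.uint8)] if 0 else [cv2.resize(np.vstack([r('s4a',260,190,90,75,4),r('s4',260,190,90,75,4)]),(300,500)),r('t4',280,180,85,100,5)]))
```

```text
t 18.97 p [ 0.5298 -0.1222  0.1299] F [-0.2  0.1 -0.2] gap 0.122 gf 58.4 j6 1.31
 t 20.02 p [ 0.5301 -0.1217  0.0396] F [-0.8 -0.  -1.3] gap 0.124 gf 58.4 j6 1.31
 t 20.79 p [ 0.5297 -0.1215  0.039 ] F [0.2 0.2 0.3] gap 1.002 gf 0.0 j6 1.31
 t 22.23 p [0.5198 0.0749 0.1396] F [ 0.3  0.5 -0.5] gap 0.999 gf 0.0 j6 1.28
```

View pics/v3.png

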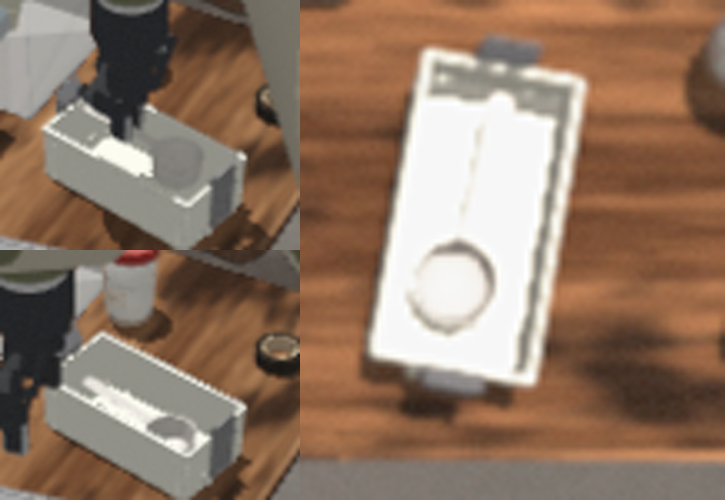

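The scoop lies flat and mouth up inside the long box: bowl at about (450,288) and handle tip at (500,100) in the crop. Now the long lid.

Run:
```python
from h import *
B=-.177; L=[.5195,.0758]
env.movel([*L,.015],.12,guard=12,frame=None); st('down')
env.close_gripper(80); st('grip')
p=monitor.sense()['position']
if monitor.sense()['finger_gap']>.15:
    env.movel([*L,.16],.2); st('up')
    env.reach([.510,-.118,.16],q(B)); st('over')
    env.movel([.510,-.118,.085],.15,guard=10); st('pre'); snap('scene','s5'); snap('top','t5')
    print(env.movel([.510,-.118,.064],.04,guard=7)); st('low')
```

```text
down t 23.52 p [0.5199 0.0758 0.0156] F [ 0.5 -0.5 -0.7] gap 1.006 gf 0.0 j6 1.28
grip t 24.14 p [0.5197 0.0758 0.0153] F [-1.  -0.7  4.7] gap 0.217 gf 78.4 j6 1.28
up t 25.02 p [0.5188 0.0758 0.1587] F [ 0.9  0.2 -1.8] gap 0.214 gf 78.2 j6 1.28
over t 25.82 p [ 0.5099 -0.117   0.1595] F [ 1.4  0.  -1.5] gap 0.219 gf 78.2 j6 1.3
pre t 26.47 p [ 0.5106 -0.1176  0.0858] F [ 0.9 -0.3 -1.4] gap 0.213 gf 78.2 j6 1.3
True
low t 27.05 p [ 0.5098 -0.118   0.0655] F [ 0.1 -1.5 -0.9] gap 0.219 gf 78.3 j6 1.3
```

Contact came where the lid should meet the catches. Releasing and checking.

Run:
```python
from h import *
env.release(); st('rel')
env.movel([.51,-.118,.14],.25); env.reach([.5043,.2704,.18],q(.067)); st()
snap('scene','s6'); snap('top','t6')
r=lambda n,x,y,w,h,k:cv2.resize(cv2.imread(f'pics/{n}.png')[y:y+h,x:x+w],None,fx=k,fy=k,interpolation=cv2.INTER_CUBIC)
cv2.imwrite('pics/v4.png',np.hstack([r('s6',260,185,90,100,4),r('t6',280,180,85,100,4)]))
```

```text
rel t 27.71 p [ 0.5097 -0.1179  0.066 ] F [-0.4 -0.1 -0.7] gap 0.998 gf 0.0 j6 1.3
 t 29.61 p [0.5047 0.2694 0.1797] F [ 0.7  0.  -0.8] gap 1.002 gf 0.0 j6 1.79
```

View pics/v4.png

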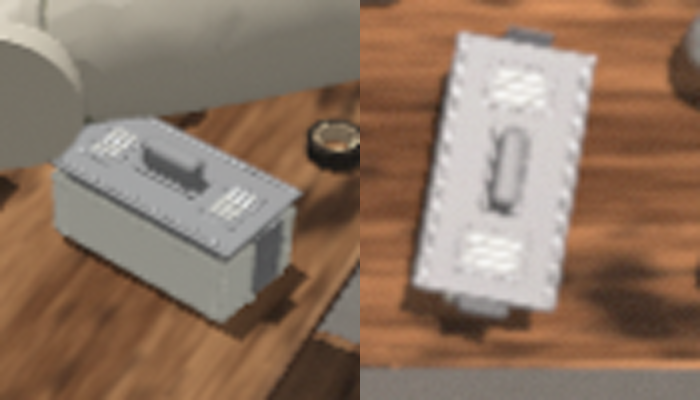

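The long lid sits square on its box. Pressing the short lid's ends with the fingers shut, then the long lid's.

```bash
cat >> h.py <<'E'
def press(c,th,d,zc=.078,zb=.038,F=25):
    x,y=c[0]+d*np.cos(th),c[1]+d*np.sin(th)
    env.movel([x,y,zc+.035],.25); env.movel([x,y,zc],.15)
    g=env.movel([x,y,zb],.05,guard=F); st(f'press {d} guard {g}')
    env.movel([x,y,zc+.035],.25)
E
python3 - <<'E'
from h import *
env.close_gripper(60)
c=(.5043,.2704)
for d in(-.045,.045,-.045): press(c,.067,d)
st()
E
```

```text
press -0.045 guard True t 31.93 p [0.4604 0.2676 0.0493] F [ 0.4 -0.6 -0.3] gap -0.002 gf 0.0 j6 1.81
press 0.045 guard True t 33.83 p [0.5491 0.2734 0.0489] F [-3.1 -0.6 10.2] gap -0.003 gf 4.8 j6 1.77
press -0.045 guard True t 35.73 p [0.4593 0.2674 0.0489] F [-3.5 -1.  10.1] gap -0.0 gf 5.7 j6 1.81
 t 36.13 p [0.4595 0.2674 0.1129] F [-0.8  0.4 -1.3] gap -0.005 gf 0.0 j6 1.81
```

Run:
```python
from h import *
B=-.177; c=(.510,-.118)
p=monitor.sense()['position']; env.movel([p[0],p[1],.16],.25)
env.reach([c[0]-.0615*np.cos(B),c[1]-.0615*np.sin(B),.13],q(B))
for d in(-.0615,.0615,-.0615,.0615): press(c,B,d)
p=monitor.sense()['position']; env.movel([p[0],p[1],.2],.25)
env.reach([.3,-.3,.25],q(B)); st()
snap('scene','s7'); snap('top','t7')
r=lambda n,x,y,w,h,k:cv2.resize(cv2.imread(f'pics/{n}.png')[y:y+h,x:x+w],None,fx=k,fy=k,interpolation=cv2.INTER_CUBIC)
cv2.imwrite('pics/v5.png',np.hstack([r('s7',195,175,160,170,2.4),r('t7',150,160,160,170,2.4)]))
```

```text
press -0.0615 guard True t 39.1 p [ 0.4502 -0.1075  0.0495] F [-0.5  0.1  0.9] gap -0.002 gf 0.0 j6 1.26
press 0.0615 guard True t 41.12 p [ 0.5705 -0.1288  0.0489] F [-3.8  1.8 10.3] gap -0.001 gf 5.0 j6 1.33
press -0.0615 guard True t 43.16 p [ 0.4494 -0.1071  0.0489] F [-4.4  1.2 12.9] gap 0.002 gf 6.5 j6 1.26
press 0.0615 guard True t 45.19 p [ 0.5705 -0.1288  0.0489] F [-3.2  0.8 10. ] gap 0.001 gf 5.0 j6 1.33
 t 47.33 p [ 0.3005 -0.2998  0.2496] F [-0.1  0.8 -0.6] gap 0.001 gf 0.0 j6 0.69
```

View pics/v5.png

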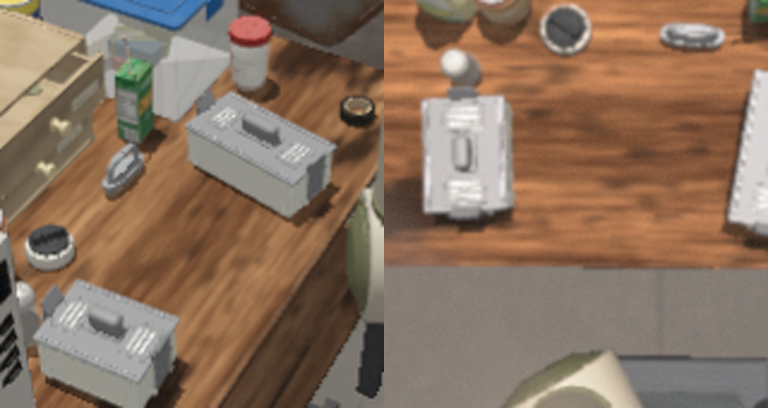

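Both lids sit low on their boxes with the catch noses over the flange ends: long lid about (260,135), short lid about (108,322). All four press points read the home height, and the jar, tape, mill and the rest are where they stood.

```bash
python3 -c "
from h import *
print(job.hand_in())"
```

```text
the job is handed in; nothing more can be done
None
```

The job is handed in at about 47 s on the clock: the scoop lies in the long box, all four press points on the two lids read home height with the catches over the lid ends, and nothing else on the bench looked moved.

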